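# Wedge a sample tube tight in its bench clamp

### The job

Lock the glass sample tube in the bench clamp: take the orange wedge out of its stand, set it thin end down in the clamp's slot with only a light push and let go of it, then tap it down on its head until it stops moving and the jaw grips the tube firmly. Do not overdrive it: too much force cracks the glass. Leave the green wedge and the other things on the bench alone, and finish with the wedge released.

Things in the scene. Friction and masses are not known exactly. Their poses are not given: they have to be found in the camera images.
- wedge: orange plastic wedge, 90 mm long, about 70 g, upright in a stand, thin end down. Origin: centre of the thin end's underside; z up to the head, x along its width, y through its thickness. 25 mm wide in x, sides flat and parallel: grip it across x near the top (a half turn is the same). Both y faces taper alike: 10 mm thick at the thin end, 1 mm more every 6 mm up, to 23 mm at 80 mm, then the head.
- wedge_head (a point): middle of the flat top of the orange wedge's head block (25 x 26 x 12 mm in x, y, z), 90 mm above wedge: the place to tap
- stand_a: grey stand that holds the orange wedge, fixed, 80 x 75 x 45 mm (x, y, z), pocket 28 x 19 mm, 40 mm deep: the wedge stands 50 mm proud and must be lifted over 40 mm to clear it. Origin: centre of its underside. The like stand of the green wedge is on the other side; the two may change sides.
- slot (a point): centre of the mouth of the clamp's wedge slot, 75 mm above the bench, open upwards. z up, x along the slot (the wedge's width lies along x), y across it from the fixed abutment to jaw and tube. 60 mm deep; 15 mm across at the mouth, 5 mm at the floor (up to 0.5 mm more at the start), faces leaning 1 in 12 like the wedge's; 31 mm long between cheeks that end 20 mm below the mouth.
- clamp: the fixed clamp: aluminium base 100 x 220 x 15 mm, abutment, slot, jaw, vee stop. Origin: on the bench, 75 mm below slot, same axes. A lightly set wedge rests with its thin end 25 to 36 mm below the mouth and stands alone. Driving it 6 mm down moves the jaw 1 mm and the wedge's middle 0.5 mm to +y. Friction in the slot is about 0.3; the wedge stays where driven.
- jaw: blue sliding jaw with white inner face, 50 mm wide, 60 mm tall, top 75 mm above the bench. Origin: at the slot's floor, 60 mm below slot when fully back; same axes. Moved only by the wedge, up to 6 mm along +y, outer face 27.5 mm from its origin. The wedge first goes down against 4 to 10 N; once the jaw has the tube against the stop, resistance climbs some 6 to 10 N per mm.
- tube: closed glass tube, 56 mm diameter, 128 mm tall, white 60 mm cap, loose in the clamp between jaw and a blue vee stop whose place differs by 3 mm: the wedge ends 4 to 28 mm below where it was set, so feel for it. A push of 13 to 18 N that no longer moves the wedge is enough (jaw on tube over 15 N); over 22 N is risky, at 38 N of jaw on tube it cracks. Origin: underside centre, 15 mm up.
- spare: the green wedge, too thick for this clamp, same build but 14 mm at the thin end, upright in the other grey stand; leave it. Origin as the orange one's
- water: bystander: clear water bottle, 64 mm diameter, 200 mm tall; origin at the centre of its underside
- beaker: bystander: glass beaker, 70 mm diameter, 85 mm tall; origin at the centre of its underside
- reagent: bystander: amber jar, 48 mm diameter, 75 mm tall; origin at the centre of its underside
- driver: bystander: screwdriver lying on the bench; origin on its axis line at bench height
- vial: bystander: small vial with blue cap, 28 mm diameter, 50 mm tall; origin at the centre of its underside
There are look-alikes about, which are no part of the job. Of the things shaped like the wedge, the orange one is meant.

How it is judged (in metres and radians):
On the way, in this order (a step that is already met when the one before it is completed fails the run):
1. the orange wedge stands by itself in the slot, thin end at least 15 mm below the mouth, upright, not touched by the fingers, the tube not yet gripped (z of wedge in the frame of slot below -0.015 m and x of wedge in the frame of slot between -0.008 and 0.008 m and y of wedge in the frame of slot between -0.007 and 0.009 m and angle between wedge's own z axis and vertical below 0.12 rad and contact force between the fingers and wedge below 0.1 N and not (contact force between jaw and tube above 15 N)), for 0.3 s.
2. the wedge is driven until the jaw grips the tube with more than 15 N (z of wedge in the frame of slot below -0.015 m and x of wedge in the frame of slot between -0.008 and 0.008 m and y of wedge in the frame of slot between -0.007 and 0.009 m and angle between wedge's own z axis and vertical below 0.12 rad and contact force between jaw and tube above 15 N), for 0.2 s.
At the end, for the whole second after the job is handed in: The orange wedge stands in the slot: thin end over 15 mm below the mouth, within 8 mm of the middle along it and -7 to 9 mm across it, under 0.12 rad of tilt, at rest, not touched by the fingers; the jaw presses the tube with over 15 N; the tube tilts under 0.08 rad (all of step 2 and contact force between the fingers and wedge below 0.1 N and linear speed of wedge below 0.005 m/s and angle between tube's own z axis and vertical below 0.08 rad).
It fails at once if the glass tube is squeezed with more than 38 N by the jaw (it cracks) (contact force between jaw and tube above 38 N).
It fails at once if the glass tube is tipped by more than 0.2 rad or moved by more than 15 mm (angle between tube's own z axis and vertical above 0.2 rad or distance of tube from where it was at the start of the episode above 0.015 m).
It fails at once if the green wedge or another bystander (bottle, beaker, jar, screwdriver, vial) is moved by more than 40 mm (distance of any of water, beaker, reagent, driver, vial, spare from where it was at the start of the episode above 0.04 m).
It also fails if it takes over 64 s, if anything falls off the work surface, if the arm or the gripper's body presses on something with over 40 N, if the wrist force passes 120 N, or if a joint passes its speed limit or range.

### The arm

A 6-joint arm with a two-finger parallel gripper is mounted at the origin on the work surface. World frame = base frame: x ahead of the robot, y to its left, z up, the work surface at z = 0. Lengths are in m, angles in degrees, forces in N, time in s.
With the tool pointing down it reaches from about 0.275 to 0.725 m from the base axis. Payload 15.9 kg.
Tool frame: the origin (TCP) lies midway between the tips of the shut fingers; the grasp point (between the pads) lies behind it (manip.hold_point_z is the z of the grasp point in the tool frame, in m); z points along the fingers, y is the line along which they close (so a half turn about z gives the same grasp; the last joint's range is limited). The gripper opens to 85 mm and grips with 20 to 120 N. Pads are 22 mm wide; open, the fingers measure 114 mm over their backs; the gripper's body (76 mm by 85 mm) begins 54 mm behind the grasp point. The pads swing forward as they close: fully open they stand 13 mm farther back than shut.
Start: joints at [70.818, 12.198, -1.971, 75.831, 0, 90], TCP at [0.164, 0.472, 0.206] pointing down, gripper open.
Joint ranges: [-170.91, 170.91], [-42.67, 98.43], [-65.05, 77.54], [-120.47, 116.71], [-90, 82.35], [-180, 180]. Speed limits (degrees/s): [108.29, 108.29, 136.94, 147.25, 180, 180].

### API

Orientations are given as [roll, pitch, yaw] about the fixed x, y, z axes, in that order (R = Rz(yaw) Ry(pitch) Rx(roll)).
In Python, from station import readout, camera, manip gives the robot as it stands.
- The arm moves only by the tool carry_out, never from a script. Its argument "deltas" is a list of rows, each a list of 5 numbers: the shift along the tool's x, y, z in cm, then the turn about the tool's z in degrees, then the finger opening in cm, from 0 to 8.54. In form: [[dx, dy, dz, twist, claw], ...]. A call has 1 to 10 rows; each row is the pose to reach, as a shift and turn from the pose commanded when the call began, along the tool's axes at that moment; what a row does not reach only later rows make up. A row lasts 1/10 s, in which the tool goes at most 50 mm and 8.59 degrees, less where a joint would pass 70% of its speed; a pose out of reach is approached as far as the arm can. A call with a gripper value outside its range is refused whole. The fingers move at their own pace and stop on an object; "newtons" is the grip in N (left out, the last holds). Time passes only in rows, so rows that repeat a pose let the fingers close. It gives the time, the measured TCP pose, the force, the opening and the grip force at its end, in the units of the state.
- readout.get_state(): the state, without advancing time (a new reading comes with each control period).
- camera(name): name is "scene" or "top" or "wrist"; returns a dict with "img" (480x640x3 uint8, blue, green, red), "range_z" (480x640 float32, m along the optical axis (not along the pixel's ray), 0 where there is no reading), "fx", "fy", "cx", "cy" (pixels), "rvec" (rotation vector, rad) and "tvec" (3), from world to camera coordinates, as OpenCV has them. Camera axes: x right, y down, z forward; pixel columns grow to the right and rows downward; lengths in m; the calibration is good to about 2 mm. A picture is of the moment at which its call begins.
- manip.hand_in(): hands the job in; it is judged then, once.
The state is a dict: "time": time; "q": joint angles; "joint_vel": joint speeds; "joint_efforts": joint torques, N m; "tcp_pos": TCP position; "tcp_rot": TCP orientation; "force": force on the tool from outside, world axes, zero at the start; "torque": the same for the moment, N m; "width": finger opening in m; "gripper_force": force on a finger pad.
Only numpy, scipy, OpenCV 4.12 (cv2) and the standard library are available. Lean on these libraries where they do the work, as an engineer would, in place of code of your own. Each camera call takes 0.05 s, during which the arm holds its last target. There are 200 camera calls.

## Working session

There is one attempt and no reset: what is moved stays moved. The work goes in short steps, Python scripts to look and compute and a tool call to move; the robot and the scene stay as the last step left them, time stands still between calls to the robot, and variables do not carry over. Pictures are saved under pics/ and viewed, at most 10 in all, crops included, and the job is handed in when it is done.

Besides the shell and the picture viewer there is one more tool, called after "Request:" as name(argument=value, ...), one argument or row to a line, values as JSON. carry_out: Moves the arm, as the interface text tells. Its arguments: {"type":"object","properties":{"deltas":{"type":"array"},"newtons":{"type":"number"}},"required":["deltas"]}

```bash
ls; mkdir -p pics
cat > h.py <<'E'
import numpy as np, cv2
from station import readout, camera, manip
def cloud(c):
    R=cv2.Rodrigues(np.array(c["rvec"],float))[0]; t=np.array(c["tvec"],float).ravel()
    v,u=np.mgrid[0:480,0:640]; z=c["range_z"]
    P=np.stack([(u-c["cx"])/c["fx"]*z,(v-c["cy"])/c["fy"]*z,z],-1)
    W=(P-t)@R
    W[z<=0]=np.nan
    return W
E
python3 - <<'E'
from h import *
s=readout.get_state(); print(s, manip.hold_point_z)
for n in ("top","scene"):
    c=camera(n); cv2.imwrite(f"pics/{n}0.png",c["img"]); np.savez(f"{n}0.npz",**c)
E
```

```text
pics
{'time': 0.0, 'q': array([ 7.08183535e+01,  1.22253726e+01, -2.00920940e+00,  7.58301823e+01,
       -3.35774019e-04,  9.00003563e+01]), 'joint_vel': array([-0.00132527,  0.04965878,  0.02199082, -0.07352284,  0.05306326,
        0.00831686]), 'joint_efforts': array([-3.65120439e-03, -6.86176944e+01,  4.87112474e+01,  1.75977987e-02,
       -2.05291240e-04, -8.00070529e-05]), 'tcp_pos': array([0.16416306, 0.47189269, 0.20570449]), 'tcp_rot': array([-1.79935236e+02,  3.36176531e-04,  1.60817998e+02]), 'force': array([ 0.38684925, -0.66849599,  0.21410374]), 'torque': array([-0.00094284,  0.0246996 , -0.00600706]), 'gripper_force': 0.0, 'width': 0.08543904199933777} -0.0187
```

View pics/top0.png

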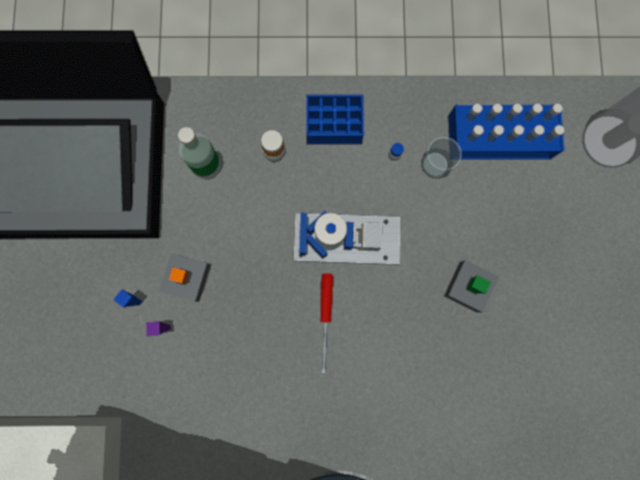

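View pics/scene0.png

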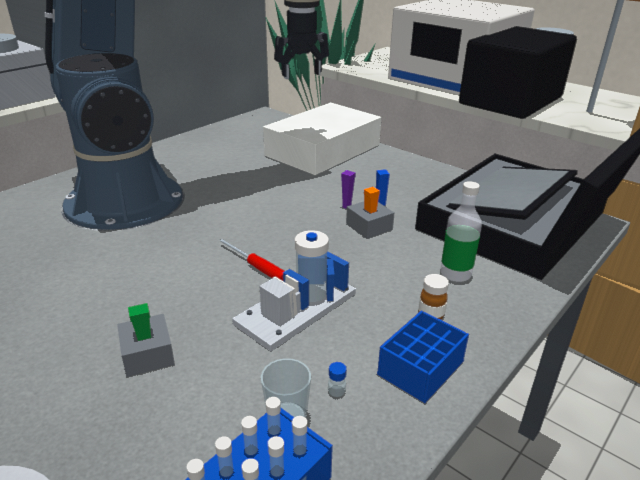

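The top view shows the orange wedge head at (178,275) in its stand. The clamp has its tube at (331,230), the jaw at about (349,235) and the abutment at about (372,233). The green wedge is at (480,285). Next I measure these in 3D.

Run:
```python
from h import *
c=dict(np.load("top0.npz")); W=cloud(c); I=c["img"]; hsv=cv2.cvtColor(I,cv2.COLOR_BGR2HSV)
print(c["fx"],c["tvec"], W[430,320],W[235,372])
def rect(m,n):
    m=m&~np.isnan(W[...,0]); P=W[m]
    r=cv2.minAreaRect(P[:,:2].astype(np.float32)*1000); print(n,m.sum(),P.mean(0).round(4),np.median(P[:,2]).round(4),r)
box=lambda a,b,x,y:(np.mgrid[0:480,0:640][0]>=b)&(np.mgrid[0:480,0:640][0]<y)&(np.mgrid[0:480,0:640][1]>=a)&(np.mgrid[0:480,0:640][1]<x)
z=W[...,2]
B=box(155,245,215,305)
org=(hsv[...,0]<22)&(hsv[...,1]>150)&(hsv[...,2]>100)
rect(B&org&(z>.08),"head"); rect(B&(z>.035)&(z<.055),"standtop")
C=box(285,205,410,270)
rect(C&(z>.008)&(z<.022),"base")
rect(C&(z>.065)&(z<.085)&box(343,0,640,480),"jaw+abut")
blue=(hsv[...,0]>100)&(hsv[...,0]<130)&(hsv[...,1]>120)
rect(C&blue&(z>.065)&(z<.085)&box(343,0,640,480),"jaw blue")
rect(C&(hsv[...,1]<60)&(z>.065)&(z<.085)&box(358,0,640,480),"abut")
rect(C&(z>.12),"cap")
for r in (228,236,244): print(r,[(u,*(W[r,u]*1000).round(0).astype(int)) for u in range(340,390,2) if not np.isnan(W[r,u,0])])
x=I[190:320,140:500]; cv2.imwrite("pics/c1.png",cv2.resize(I[205:270,285:405],None,fx=6,fy=6,interpolation=cv2.INTER_CUBIC))
```

```text
556.3086418808075 [0.04747839 0.62197446 1.07568262] [0.22250014 0.03358873 0.00104569] [ 0.60400422 -0.07010939  0.07794755]
head 180 [0.5257 0.3065 0.0946] 0.0946 ((525.7117309570312, 307.11187744140625), (25.414119720458984, 24.864913940429688), 76.09090423583984)
standtop 1320 [0.5249 0.3052 0.045 ] 0.0451 ((525.9357299804688, 307.48468017578125), (76.1922836303711, 79.94644927978516), 74.22233581542969)
base 2526 [ 0.598  -0.0431  0.0155] 0.0155 ((615.0699462890625, -24.662612915039062), (219.45472717285156, 118.98651123046875), 88.44574737548828)
jaw+abut 739 [ 0.605  -0.0557  0.075 ] 0.0752 ((605.816650390625, -52.9500617980957), (71.96014404296875, 50.30020523071289), 87.8398208618164)
jaw blue 171 [ 0.6037 -0.0249  0.0749] 0.0751 ((606.1685180664062, -24.068153381347656), (13.912637710571289, 48.75490951538086), 88.8039779663086)
abut 502 [ 0.6045 -0.0695  0.075 ] 0.0752 ((605.1764526367188, -69.9041748046875), (37.60816955566406, 50.60829544067383), 88.34557342529297)
cap 805 [0.6072 0.0149 0.1359] 0.1354 ((607.5309448242188, 14.795196533203125), (58.34037780761719, 58.3348
[... 3133 characters left out ...]
88), np.int64(-51), np.int64(65)), (364, np.int64(587), np.int64(-54), np.int64(73)), (366, np.int64(586), np.int64(-58), np.int64(76)), (368, np.int64(587), np.int64(-62), np.int64(75)), (370, np.int64(586), np.int64(-66), np.int64(76)), (372, np.int64(586), np.int64(-70), np.int64(77)), (374, np.int64(587), np.int64(-74), np.int64(75)), (376, np.int64(586), np.int64(-78), np.int64(76)), (378, np.int64(587), np.int64(-82), np.int64(73)), (380, np.int64(586), np.int64(-86), np.int64(75)), (382, np.int64(595), np.int64(-98), np.int64(11)), (384, np.int64(595), np.int64(-102), np.int64(15)), (386, np.int64(594), np.int64(-106), np.int64(18)), (388, np.int64(594), np.int64(-110), np.int64(17))]
```

View pics/c1.png

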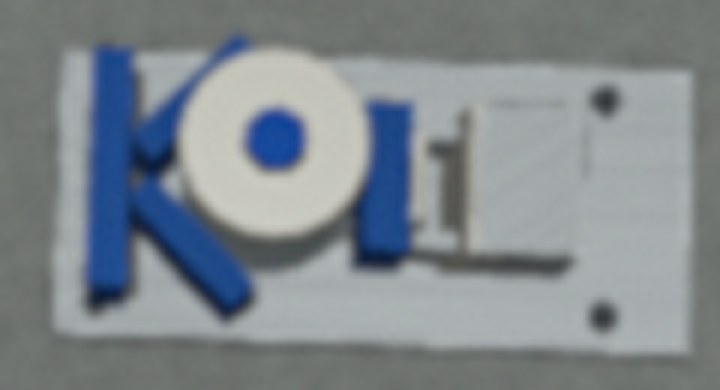

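The crop shows the slot mouth between the jaw's inner edge (crop x≈412) and the abutment edge (crop x≈470), with the clamp turned about -2°. That puts the slot near (0.6055, -0.045). The wedge is near (0.526, 0.307), turned about -15.8°.

```bash
cat >> h.py <<'E'
def delta(p,yaw):
    """cm shift in tool axes and twist to reach TCP p with tool yaw (pointing down)"""
    from scipy.spatial.transform import Rotation as Ro
    s=readout.get_state(); R=Ro.from_euler('xyz',s["tcp_rot"],degrees=True).as_matrix()
    d=R.T@(np.array(p)-s["tcp_pos"])*100; tw=-((yaw-s["tcp_rot"][2]+180)%360-180)
    print("t",round(s["time"],2),"pos",s["tcp_pos"].round(4),s["tcp_rot"].round(2),"F",s["force"].round(2),"w",round(s["width"],4),"-> delta",d.round(2),"twist",round(tw,2))
E
python3 -c "
from h import *
delta([.526,.307,.20],74.2)"
```

```text
t 0.1 pos [0.1642 0.4719 0.2058] [-179.95   -0.    160.82] F [0.31 0.27 0.78] w 0.0853 -> delta [-39.59  -3.69   0.58] twist 86.62
```

Request:
carry_out(
  deltas=[
    [-4,-0.4,0,8.5,8.5],
    [-8,-0.7,0,17,8.5],
    [-12,-1.1,0,25.5,8.5],
    [-16,-1.5,0,34,8.5],
    [-20,-1.9,0,42.5,8.5],
    [-24,-2.2,0.2,51,8.5],
    [-28,-2.6,0.4,59.5,8.5],
    [-32,-3,0.5,68,8.5],
    [-36,-3.4,0.6,76.5,8.5],
    [-39.6,-3.7,0.6,85,8.5],
  ],
)

```text
time: 1.1
tcp_pos: [0.5275, 0.3058, 0.1997]
tcp_rot: [-180.0, 0.0, 75.4]
force: [-0.1, 1.0, 0.8]
width: 0.085
gripper_force: 0.0
```

Request:
carry_out(
  deltas=[
    [0,0,0,1.6,8.5],
    [0,0,0,1.6,8.5],
    [0,0,0,1.6,8.5],
  ],
)

```text
time: 1.4
tcp_pos: [0.5254, 0.3075, 0.2001]
tcp_rot: [-180.0, 0.0, 74.3]
force: [-0.1, 0.0, 0.5]
width: 0.085
gripper_force: 0.0
```

Run:
```python
from h import *
delta([.526,.307,.20],74.2)
c=camera("wrist"); cv2.imwrite("pics/w1.png",c["img"]); np.savez("w1.npz",**c)
W=cloud(c);z=W[...,2]; hsv=cv2.cvtColor(c["img"],cv2.COLOR_BGR2HSV)
org=(hsv[...,0]<22)&(hsv[...,1]>150)&(hsv[...,2]>60)
for n,m in (("head",org&(z>.088)&(z<.102)),("stand",(z>.04)&(z<.05))):
    P=W[m]; print(n,m.sum(),np.median(P,0).round(4),cv2.minAreaRect(P[:,:2].astype(np.float32)*1000))
```

```text
t 1.4 pos [0.5254 0.3075 0.2001] [-1.7997e+02  1.0000e-02  7.4350e+01] F [-0.08  0.01  0.47] w 0.085 -> delta [-0.03  0.07  0.01] twist 0.15
head 1026 [0.5268 0.3092 0.0948] ((526.6626586914062, 308.27447509765625), (26.107940673828125, 24.011892318725586), 73.97085571289062)
stand 7533 [0.542  0.3104 0.0448] ((650.6488647460938, 267.41107177734375), (363.4031982421875, 388.7611389160156), 21.18451690673828)
```

View pics/w1.png

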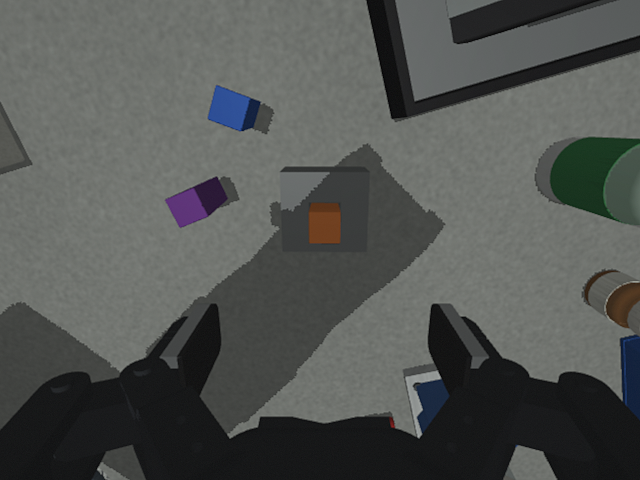

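The wrist view shows the orange head at (325,224), square with the stand and gripper, and no obstacle close to the fingers. I go down and grasp.

Request:
carry_out(
  deltas=[
    [0,0.05,3,0,8.5],
    [0,0.05,6,0,8.5],
    [0,0.05,9,0,8.5],
    [0,0.05,12,0,8.5],
    [0,0.05,13.3,0,8.5],
    [0,0.05,13.6,0,8.5],
    [0,0.05,13.6,0,2],
    [0,0.05,13.6,0,2],
    [0,0.05,13.6,0,2],
    [0,0.05,13.6,0,2],
  ],
  newtons=50,
)

```text
time: 2.45
tcp_pos: [0.5271, 0.3073, 0.065]
tcp_rot: [180.0, -0.1, 74.2]
force: [-0.4, 0.6, 0.4]
width: 0.0277
gripper_force: 0.4
```

Request:
carry_out(
  deltas=[
    [0,0,0,0,2],
    [0,0,0,0,2],
    [0,0,0,0,2],
  ],
)

```text
time: 2.75
tcp_pos: [0.5272, 0.3074, 0.0652]
tcp_rot: [179.9, -0.1, 74.2]
force: [-0.8, 0.8, 6.0]
width: 0.0232
gripper_force: 48.8
```

Request:
carry_out(
  deltas=[
    [0,0,-1,0,2],
    [0,0,-2.5,0,2],
    [0,0,-4.5,0,2],
    [0,0,-7,0,2],
    [0,0,-10,0,2],
    [0,0,-13,0,2],
    [0,0,-15,0,2],
    [0,0,-15,0,2],
    [0,0,-15,0,2],
  ],
)

```text
time: 3.65
tcp_pos: [0.5267, 0.3071, 0.2145]
tcp_rot: [180.0, -0.0, 74.2]
force: [0.2, 0.1, -1.3]
width: 0.0228
gripper_force: 49.2
```

Run:
```python
from h import *
delta([.6055,-.045,.215],88)
c=camera("wrist"); cv2.imwrite("pics/w2.png",c["img"]); np.savez("w2.npz",**c)
```

```text
t 3.65 pos [0.5267 0.3071 0.2145] [ 1.7997e+02 -3.0000e-02  7.4220e+01] F [ 0.18  0.07 -1.32] w 0.0228 -> delta [-31.74  17.16  -0.06] twist -13.78
```

View pics/w2.png

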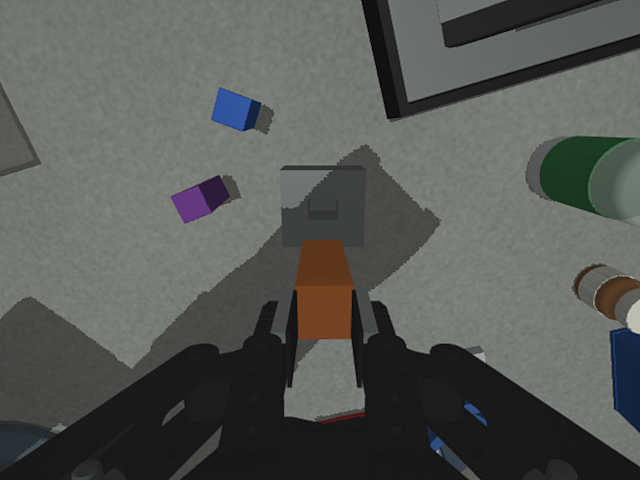

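The wedge is held by its head (285–355, 285–340) and clear of the stand. I carry it high over the tube to the slot.

Request:
carry_out(
  deltas=[
    [0,0,-3,0,2],
    [-3,1.6,-4,0,2],
    [-7,3.8,-4,-2,2],
    [-11,5.9,-4,-4,2],
    [-15,8.1,-4,-6,2],
    [-19,10.3,-4,-8,2],
    [-23,12.4,-4,-10,2],
    [-27,14.6,-4,-12,2],
    [-30,16.2,-4,-13.8,2],
    [-31.7,17.2,-4,-13.8,2],
  ],
)

```text
time: 4.7
tcp_pos: [0.6056, -0.0476, 0.2529]
tcp_rot: [-179.9, 0.0, 88.0]
force: [0.4, 1.3, -0.2]
width: 0.0228
gripper_force: 49.3
```

Request:
carry_out(
  deltas=[
    [0,0,0,0,2],
    [0,0,0,0,2],
  ],
)

```text
time: 4.9
tcp_pos: [0.6055, -0.0448, 0.2533]
tcp_rot: [-179.9, -0.0, 88.0]
force: [-0.3, 0.2, 0.0]
width: 0.023
gripper_force: 49.3
```

Run:
```python
from h import *
delta([.6055,-.045,.215],88)
for n in ("wrist","scene"):
    c=camera(n); cv2.imwrite(f"pics/{n}3.png",c["img"]); np.savez(f"{n}3.npz",**c)
    W=cloud(c);z=W[...,2]; hsv=cv2.cvtColor(c["img"],cv2.COLOR_BGR2HSV)
    org=(hsv[...,0]<22)&(hsv[...,1]>130)&(hsv[...,2]>50)&(abs(W[...,0]-.6)<.06)&(abs(W[...,1]+.045)<.05)
    P=W[org&(z>.15)]; print(n,len(P))
    for a in np.arange(.18,.3,.01):
        Q=P[(P[:,2]>=a)&(P[:,2]<a+.01)]
        if len(Q)>5: print(a.round(2),len(Q),Q.mean(0).round(4),Q.min(0).round(4),Q.max(0).round(4))
    v,u=np.where(org&(z>.15)); print(u.min(),u.max(),v.min(),v.max())
a=cv2.imread("pics/wrist3.png"); b=cv2.imread("pics/scene3.png")[120:400,200:420]
b=cv2.resize(b,None,fx=2,fy=2,interpolation=cv2.INTER_CUBIC)
cv2.imwrite("pics/w3s.png",b)
```

```text
t 4.9 pos [ 0.6055 -0.0448  0.2533] [-1.7991e+02 -2.0000e-02  8.7970e+01] F [-0.26  0.24  0.02] w 0.023 -> delta [-0.02  0.01  3.83] twist -0.03
wrist 5057
0.19 52 [ 0.6065 -0.039   0.1982] [ 0.5929 -0.0398  0.1956] [ 0.6169 -0.0385  0.2   ]
0.2 140 [ 0.6054 -0.0384  0.2051] [ 0.5932 -0.0392  0.2   ] [ 0.6173 -0.0377  0.2099]
0.21 159 [ 0.6056 -0.0376  0.2151] [ 0.5933 -0.0384  0.2101] [ 0.6175 -0.0366  0.2199]
0.22 196 [ 0.6056 -0.0367  0.2252] [ 0.5936 -0.0376  0.22  ] [ 0.618  -0.0358  0.2299]
0.23 213 [ 0.606  -0.0359  0.2353] [ 0.5938 -0.0371  0.2302] [ 0.6181 -0.035   0.24  ]
0.24 248 [ 0.606  -0.0351  0.2452] [ 0.594  -0.0361  0.2401] [ 0.6183 -0.0342  0.25  ]
0.25 299 [ 0.6064 -0.0343  0.2551] [ 0.5942 -0.0352  0.25  ] [ 0.6186 -0.0334  0.26  ]
0.26 260 [ 0.6066 -0.0335  0.2639] [ 0.5944 -0.0344  0.26  ] [ 0.6188 -0.0326  0.2688]
0.27 422 [ 0.6067 -0.0315  0.276 ] [ 0.5947 -0.0324  0.2713] [ 0.6189 -0.0306  0.28  ]
0.28 3068 [ 0.6065 -0.0432  0.283 ] [ 0.5946 -0.0579  0.28  ] [ 0.6191 -0.0306  0.2889]
295 353 240 338
scene 884
0.19 43 [ 0.6072 -0.048   0.1964] [ 0.5919 -0.0511  0.1922] [ 0.6172 -0.0412  0.1999]
0.2 82 [ 0.6074 -0.0484  0.2048] [ 0.5904 -0.052   0.2   ] [ 0.618  -0.0382  0.2099]
0.21 82 [ 0.6085 -0.0488  0.2153] [ 0.5927 -0.0527  0.21  ] [ 0.6181 -0.0386  0.2199]
0.22 85 [ 0.608  -0.0494  0.2249] [ 0.5897 -0.0536  0.22  ] [ 0.6183 -0.0396  0.2296]
0.23 98 [ 0.6092 -0.0495  0.235 ] [ 0.5931 -0.0546  0.23  ] [ 0.6191 -0.0382  0.2399]
0.24 100 [ 0.6097 -0.0501  0.2452] [ 0.5904 -0.0558  0.2401] [ 0.6188 -0.0371  0.2498]
0.25 106 [ 0.6102 -0.0501  0.255 ] [ 0.5916 -0.056   0.25  ] [ 0.6191 -0.0359  0.2599]
0.26 115 [ 0.6104 -0.0501  0.2649] [ 0.5921 -0.0569  0.2601] [ 0.6186 -0.0339  0.2699]
0.27 92 [ 0.6098 -0.0533  0.2746] [ 0.5918 -0.0589  0.27  ] [ 0.6185 -0.0337  0.2799]
0.28 81 [ 0.6023 -0.0508  0.2828] [ 0.5917 -0.059   0.2801] [ 0.6173 -0.0372  0.2848]
275 296 167 224
```

View pics/wrist3.png

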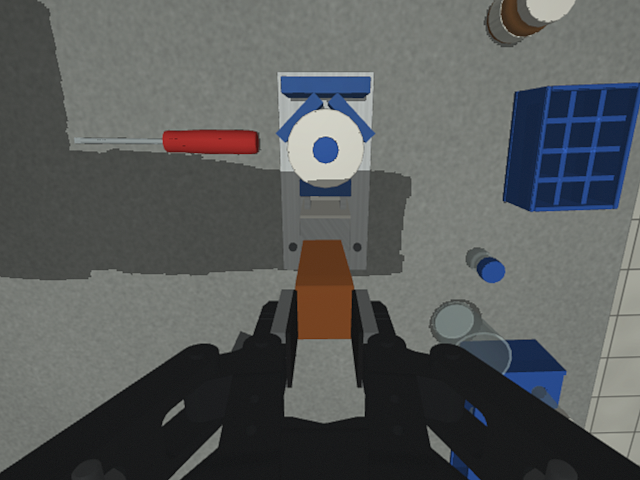

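View pics/w3s.png

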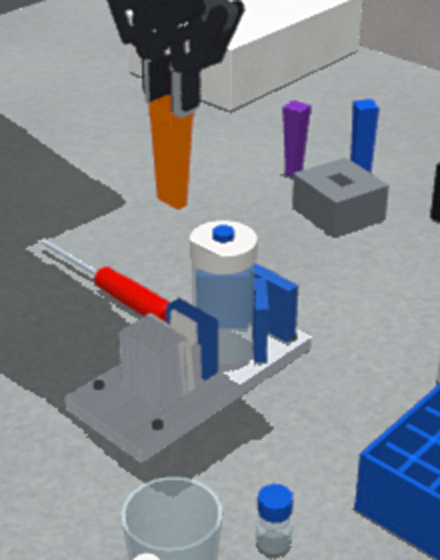

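The wedge hangs upright: both face slopes measure about 1 in 12, and the thin end is near z 0.193. The slot shows at about (325,200) in the wrist image; I measure it from this nearer view.

Run:
```python
from h import *
c=dict(np.load("wrist3.npz")); W=cloud(c); z=W[...,2]; I=c["img"]
for u in (312,326,340):
    print(u); print([(v,*(W[v,u]*1000).round(1),int(I[v,u].mean())) for v in range(182,228,2)])
for a,b in ((184,196),(216,236)):
  sub=np.zeros(z.shape,bool); sub[a:b,280:372]=1
  P=W[sub&(abs(z-.075)<.006)]; 
  print(P.min(0).round(4),P.max(0).round(4),cv2.minAreaRect(P[:,:2].astype(np.float32)*1000))
print([(u,*(W[206,u]*1000).round(1)) for u in range(294,360,3)])
print([(u,*(W[222,u]*1000).round(1)) for u in range(294,360,3)])
```

```text
312
[(182, np.float64(598.0), np.float64(-10.2), np.float64(135.3), 114), (184, np.float64(597.9), np.float64(-12.0), np.float64(134.4), 110), (186, np.float64(595.4), np.float64(-23.1), np.float64(74.4), 49), (188, np.float64(595.4), np.float64(-24.9), np.float64(75.1), 53), (190, np.float64(595.3), np.float64(-26.8), np.float64(75.6), 53), (192, np.float64(595.3), np.float64(-28.6), np.float64(76.4), 52), (194, np.float64(595.1), np.float64(-30.9), np.float64(74.2), 50), (196, np.float64(595.0), np.float64(-33.0), np.float64(73.8), 105), (198, np.float64(594.9), np.float64(-34.8), np.float64(74.7), 119), (200, np.float64(592.7), np.float64(-47.1), np.float64(22.5), 104), (202, np.float64(592.9), np.float64(-47.5), np.float64(31.5), 97), (204, np.float64(593.2), np.float64(-48.2), np.float64(39.1), 97), (206, np.float64(593.3), np.float64(-49.0), np.float64(45.5), 97), (208, np.float64(593.5), np.float64(-49.5), np.float64(52.9), 97), (210, np.float64(593.8), np.float64(-49.9), np.float64(60.4), 96), (212, np.float64(593.9), np.float64(-50.8), np.float64(65.6), 96), (214, np.float64
[... 5939 characters left out ...]
75.4)), (327, np.float64(608.7), np.float64(-59.0), np.float64(75.9)), (330, np.float64(611.7), np.float64(-59.3), np.float64(75.1)), (333, np.float64(614.6), np.float64(-59.3), np.float64(75.7)), (336, np.float64(617.6), np.float64(-59.6), np.float64(74.8)), (339, np.float64(620.5), np.float64(-59.2), np.float64(76.7)), (342, np.float64(623.6), np.float64(-60.1), np.float64(73.8)), (345, np.float64(626.5), np.float64(-59.9), np.float64(74.8)), (348, np.float64(629.5), np.float64(-59.8), np.float64(75.6)), (351, np.float64(636.5), np.float64(-76.2), np.float64(14.6)), (354, np.float64(639.9), np.float64(-75.9), np.float64(16.1)), (357, np.float64(643.4), np.float64(-76.1), np.float64(15.7))]
```

Measured with the same wrist camera, the mouth centre is at about (0.6076, -0.0442) and the wedge at (0.6066, -0.0443). That calls for +1 mm along tool y, then down.

Request:
carry_out(
  deltas=[
    [0,0.1,2,0,2],
    [0,0.1,5,0,2],
    [0,0.1,8,0,2],
    [0,0.1,10,0,2],
    [0,0.1,11.5,0,2],
    [0,0.1,12.5,0,2],
    [0,0.1,13,0,2],
    [0,0.1,13.2,0,2],
    [0,0.1,13.2,0,2],
  ],
)

```text
time: 5.9
tcp_pos: [0.6071, -0.0446, 0.1226]
tcp_rot: [180.0, 0.0, 88.0]
force: [-0.1, 0.6, -0.6]
width: 0.023
gripper_force: 49.3
```

Request:
carry_out(
  deltas=[
    [0,0,0.1,0,2],
    [0,0,0.2,0,2],
    [0,0,0.3,0,2],
    [0,0,0.4,0,2],
    [0,0,0.4,0,2],
  ],
)

```text
time: 6.4
tcp_pos: [0.6069, -0.0449, 0.1181]
tcp_rot: [-180.0, 0.0, 88.0]
force: [-0.4, 0.8, -0.4]
width: 0.0232
gripper_force: 49.3
```

Request:
carry_out(
  deltas=[
    [0,0,0.1,0,2],
    [0,0,0.2,0,2],
    [0,0,0.3,0,2],
    [0,0,0.4,0,2],
    [0,0,0.5,0,2],
    [0,0,0.6,0,2],
    [0,0,0.7,0,2],
  ],
)

```text
time: 7.1
tcp_pos: [0.6069, -0.0448, 0.1111]
tcp_rot: [180.0, -0.0, 88.0]
force: [-0.0, 0.7, -0.2]
width: 0.0229
gripper_force: 49.3
```

Request:
carry_out(
  deltas=[
    [0,0,0.1,0,2],
    [0,0,0.2,0,2],
    [0,0,0.2,0,2],
  ],
)

```text
time: 7.4
tcp_pos: [0.6068, -0.0448, 0.1091]
tcp_rot: [-180.0, 0.0, 88.0]
force: [-0.6, -0.1, -0.4]
width: 0.023
gripper_force: 49.3
```

Request:
carry_out(
  deltas=[
    [0,0,0.1,0,2],
    [0,0,0.2,0,2],
    [0,0,0.2,0,2],
  ],
)

```text
time: 7.7
tcp_pos: [0.6068, -0.0448, 0.107]
tcp_rot: [-180.0, 0.0, 88.0]
force: [-0.4, -0.5, -0.7]
width: 0.0233
gripper_force: 49.3
```

Request:
carry_out(
  deltas=[
    [0,0,0.1,0,2],
    [0,0,0.2,0,2],
    [0,0,0.2,0,2],
  ],
)

```text
time: 8.0
tcp_pos: [0.6068, -0.0448, 0.105]
tcp_rot: [-180.0, -0.0, 88.0]
force: [0.6, -0.1, 0.0]
width: 0.0232
gripper_force: 49.3
```

Request:
carry_out(
  deltas=[
    [0,0,0.1,0,2],
    [0,0,0.15,0,2],
    [0,0,0.15,0,2],
  ],
)

```text
time: 8.3
tcp_pos: [0.607, -0.0447, 0.1037]
tcp_rot: [180.0, -0.0, 88.0]
force: [0.1, 1.4, 0.0]
width: 0.0228
gripper_force: 49.3
```

Request:
carry_out(
  deltas=[
    [0,0,0.1,0,2],
    [0,0,0.15,0,2],
    [0,0,0.15,0,2],
  ],
)

```text
time: 8.6
tcp_pos: [0.6072, -0.0447, 0.1025]
tcp_rot: [180.0, -0.0, 88.0]
force: [0.9, 1.7, 3.6]
width: 0.0227
gripper_force: 49.8
```

Request:
carry_out(
  deltas=[
    [0.03,0,0.1,0,2],
    [0.03,0,0.1,0,2],
  ],
)

```text
time: 8.8
tcp_pos: [0.6072, -0.0445, 0.1014]
tcp_rot: [180.0, 0.0, 88.0]
force: [0.8, 0.4, 4.0]
width: 0.0231
gripper_force: 49.8
```

Request:
carry_out(
  deltas=[
    [0,0,0,0,2.6],
    [0,0,0,0,3],
    [0,0,0,0,4],
    [0,0,0,0,5],
    [0,0,0,0,5],
    [0,0,0,0,5],
  ],
)

```text
time: 9.4
tcp_pos: [0.6069, -0.0446, 0.1012]
tcp_rot: [-180.0, 0.0, 88.0]
force: [0.5, 0.2, -1.0]
width: 0.0502
gripper_force: 0.0
```

Request:
carry_out(
  deltas=[
    [0,0,-1,0,5],
    [0,0,-3,0,5],
    [0,0,-6,0,5],
    [0,0,-9,0,5],
    [0,0,-11,0,5],
    [0,0,-11,0,3],
    [0,0,-11,0,0],
    [0,0,-11,0,0],
  ],
)

```text
time: 10.2
tcp_pos: [0.6065, -0.0445, 0.2104]
tcp_rot: [-179.9, -0.0, 88.0]
force: [-0.5, 0.0, -0.7]
width: 0.0069
gripper_force: 0.0
```

Run:
```python
from h import *
delta([.607,-.0445,.16],88)
for n in ("wrist","top"):
    c=camera(n); cv2.imwrite(f"pics/{n}4.png",c["img"])
    W=cloud(c);z=W[...,2]; hsv=cv2.cvtColor(c["img"],cv2.COLOR_BGR2HSV)
    org=(hsv[...,0]<22)&(hsv[...,1]>130)&(hsv[...,2]>50)&(abs(W[...,0]-.6)<.06)&(abs(W[...,1]+.045)<.05)
    P=W[org]; print(n,len(P))
    if len(P):
        zt=np.percentile(P[:,2],95); Q=P[P[:,2]>zt-.006]; print(zt,np.median(Q,0).round(4),cv2.minAreaRect(Q[:,:2].astype(np.float32)*1000))
        for a in np.arange(.075,.14,.01):
            Q=P[(P[:,2]>=a)&(P[:,2]<a+.01)]
            if len(Q)>5: print(a.round(3),len(Q),Q.mean(0).round(4))
```

```text
t 10.2 pos [ 0.6065 -0.0445  0.2104] [-179.93   -0.     88.02] F [-0.48  0.   -0.73] w 0.0069 -> delta [0.   0.06 5.04] twist 0.02
wrist 1464
0.13224980033010797 [ 0.6077 -0.0433  0.1312] ((607.7850952148438, -44.08841323852539), (26.660404205322266, 23.974666595458984), 87.70101165771484)
0.075 9 [ 0.6097 -0.0356  0.0847]
0.085 51 [ 0.6069 -0.0351  0.089 ]
0.095 57 [ 0.608  -0.0343  0.099 ]
0.105 63 [ 0.6079 -0.0335  0.109 ]
0.115 34 [ 0.6083 -0.0311  0.1235]
0.125 1249 [ 0.6078 -0.0432  0.1311]
top 0
```

View pics/wrist4.png

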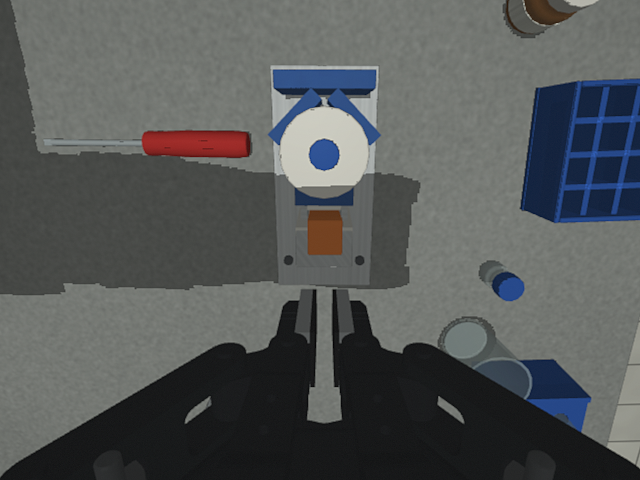

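The wedge stands alone and upright in the slot, its head at (324,233) in the image and its top at z≈0.131. Now I tap it with the shut fingers.

Request:
carry_out(
  deltas=[
    [0,0.1,2,0,0],
    [0,0.1,4,0,0],
    [0,0.1,6,0,0],
    [0,0.1,7,0,0],
    [0,0.1,7.3,0,0],
    [0,0.1,7.4,0,0],
    [0,0.1,7.4,0,0],
  ],
)

```text
time: 11.0
tcp_pos: [0.6083, -0.0446, 0.1379]
tcp_rot: [179.9, 0.0, 88.0]
force: [0.7, 1.5, 0.6]
width: 0.0002
gripper_force: 0.0
```

Request:
carry_out(
  deltas=[
    [0,0,0.1,0,0],
    [0,0,0.2,0,0],
    [0,0,0.3,0,0],
    [0,0,0.4,0,0],
    [0,0,0.4,0,0],
  ],
)

```text
time: 11.5
tcp_pos: [0.6078, -0.0446, 0.1331]
tcp_rot: [-180.0, 0.0, 88.0]
force: [-1.0, -0.3, 0.4]
width: 0.0003
gripper_force: 0.0
```

Request:
carry_out(
  deltas=[
    [0,0,0.1,0,0],
    [0,0,0.2,0,0],
    [0,0,0.2,0,0],
  ],
)

```text
time: 11.8
tcp_pos: [0.6078, -0.0446, 0.1311]
tcp_rot: [-180.0, -0.0, 88.0]
force: [0.1, 1.5, -0.7]
width: 0.0001
gripper_force: 0.0
```

Request:
carry_out(
  deltas=[
    [0,0,0.1,0,0],
    [0,0,0.2,0,0],
    [0,0,0.2,0,0],
  ],
)

```text
time: 12.1
tcp_pos: [0.6078, -0.0446, 0.129]
tcp_rot: [-180.0, -0.0, 88.0]
force: [-0.7, -0.3, 0.4]
width: -0.0
gripper_force: 0.0
```

Request:
carry_out(
  deltas=[
    [0,0,0.1,0,0],
    [0,0,0.2,0,0],
    [0,0,0.2,0,0],
  ],
)

```text
time: 12.4
tcp_pos: [0.6079, -0.0446, 0.1271]
tcp_rot: [-180.0, -0.0, 88.0]
force: [0.7, 0.4, 0.8]
width: 0.0003
gripper_force: 0.0
```

Request:
carry_out(
  deltas=[
    [0,0,0.1,0,0],
    [0,0,0.2,0,0],
    [0,0,0.2,0,0],
  ],
)

```text
time: 12.7
tcp_pos: [0.6078, -0.0446, 0.125]
tcp_rot: [-180.0, 0.0, 88.0]
force: [-0.1, 0.0, -0.1]
width: -0.0001
gripper_force: 0.0
```

There's still no contact 6 mm below the expected head height, so I look before going on.

Run:
```python
from h import *
c=camera("scene"); I=c["img"]
W=cloud(c);z=W[...,2]; hsv=cv2.cvtColor(I,cv2.COLOR_BGR2HSV)
org=(hsv[...,0]<22)&(hsv[...,1]>130)&(hsv[...,2]>50)&(abs(W[...,0]-.6)<.06)&(abs(W[...,1]+.045)<.05)
P=W[org]; print(len(P),P.max(0),P.min(0))
cv2.imwrite("pics/s5.png",cv2.resize(I[130:370,200:420],None,fx=2.5,fy=2.5,interpolation=cv2.INTER_CUBIC))
```

```text
594 [ 0.62124216 -0.03180273  0.13307149] [ 0.59164843 -0.05975682  0.0597482 ]
```

View pics/s5.png

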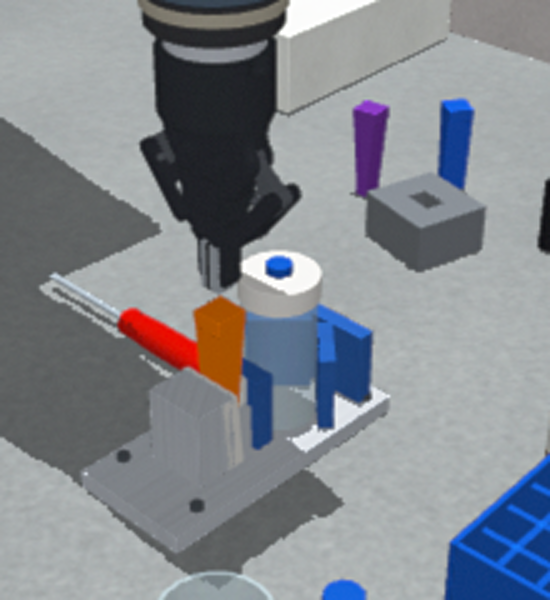

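The scene crop shows the shut finger tips at (220,290), above or behind the head top at (220,308). I measure the tips in depth.

Run:
```python
from h import *
delta([.607,-.0445,.125],88)
c=camera("scene"); W=cloud(c); z=W[...,2]; I=c["img"]
for v in range(232,262,2):
    u=288; print(v,(W[v,u]*1000).round(1),I[v,u])
m=(abs(W[...,0]-.6)<.06)&(abs(W[...,1]+.045)<.03)&(z>.12)&(z<.17)&(I.max(-1)<120)&(I.max(-1).astype(int)-I.min(-1)<25)
P=W[m]; print(len(P))
for a in np.arange(.12,.17,.005):
    Q=P[(P[:,2]>=a)&(P[:,2]<a+.005)]
    if len(Q)>3: print(a.round(3),len(Q),Q.min(0).round(4),Q.max(0).round(4))
```

```text
t 12.75 pos [ 0.6079 -0.0446  0.1251] [-179.99   -0.     88.02] F [ 0.34 -0.3  -0.09] w -0.0001 -> delta [ 0.   -0.09  0.01] twist 0.02
232 [615.9 -52.1 180.4] [46 41 38]
234 [614.9 -51.2 175.7] [46 41 39]
236 [617.1 -53.6 173.9] [48 44 41]
238 [614.3 -50.8 167.6] [50 46 43]
240 [615.6 -52.2 165. ] [45 40 38]
242 [617.2 -53.9 162.5] [50 46 44]
244 [615.7 -52.5 157.3] [68 64 61]
246 [615.5 -52.4 153.3] [128 122 117]
248 [595.8 -32.5 131.5] [ 89 118 169]
250 [599.1 -35.9 130.5] [  0  77 164]
252 [606.2 -43.2 133. ] [  0  78 164]
254 [610.  -47.2 132.5] [  0  78 166]
256 [612.9 -50.2 131.3] [  0  79 166]
258 [616.5 -53.9 130.7] [  0  81 166]
260 [617.  -54.5 127.1] [  0  82 168]
97
0.15 6 [ 0.6054 -0.0557  0.151 ] [ 0.6152 -0.0453  0.1549]
0.155 19 [ 0.5942 -0.0567  0.1552] [ 0.6205 -0.0389  0.1593]
0.16 42 [ 0.5915 -0.0568  0.16  ] [ 0.622  -0.0377  0.165 ]
0.165 30 [ 0.5929 -0.0567  0.1654] [ 0.6211 -0.0395  0.1698]
```

The finger tips are really at about z 0.152, some 27 mm above the stated TCP, so contact should come near TCP z 0.104. I carry on down by feel.

Request:
carry_out(
  deltas=[
    [0,0,0.2,0,0],
    [0,0,0.4,0,0],
    [0,0,0.6,0,0],
    [0,0,0.8,0,0],
    [0,0,1.0,0,0],
    [0,0,1.2,0,0],
    [0,0,1.2,0,0],
  ],
)

```text
time: 13.5
tcp_pos: [0.6078, -0.0446, 0.1129]
tcp_rot: [-180.0, -0.0, 88.0]
force: [-0.7, 0.7, 0.4]
width: 0.0003
gripper_force: 0.0
```

Request:
carry_out(
  deltas=[
    [0,0,0.1,0,0],
    [0,0,0.2,0,0],
    [0,0,0.3,0,0],
    [0,0,0.3,0,0],
  ],
)

```text
time: 13.9
tcp_pos: [0.6079, -0.0446, 0.1101]
tcp_rot: [-180.0, 0.0, 88.0]
force: [-0.1, -0.1, 0.2]
width: 0.0001
gripper_force: 0.0
```

Request:
carry_out(
  deltas=[
    [0,0,0.1,0,0],
    [0,0,0.2,0,0],
    [0,0,0.2,0,0],
  ],
)

```text
time: 14.2
tcp_pos: [0.6078, -0.0446, 0.1081]
tcp_rot: [-180.0, 0.0, 88.0]
force: [-0.6, 0.9, -0.9]
width: -0.0002
gripper_force: 0.0
```

Request:
carry_out(
  deltas=[
    [0,0,0.1,0,0],
    [0,0,0.2,0,0],
    [0,0,0.2,0,0],
  ],
)

```text
time: 14.5
tcp_pos: [0.608, -0.0446, 0.1062]
tcp_rot: [180.0, -0.0, 88.0]
force: [0.1, 0.6, 0.3]
width: 0.0002
gripper_force: 0.0
```

```bash
cat > tip.py <<'E'
from h import *
c=camera("scene"); W=cloud(c); I=c["img"]
hsv=cv2.cvtColor(I,cv2.COLOR_BGR2HSV)
org=(hsv[...,0]<22)&(hsv[...,1]>130)&(abs(W[...,0]-.6)<.06)&(abs(W[...,1]+.045)<.05)
print("wedge top",np.percentile(W[org][:,2],[90,97,99]).round(4))
for v in range(240,262,2): print(v,(W[v,288]*1000).round(1),I[v,288])
E
python3 tip.py
```

```text
wedge top [0.1293 0.131  0.1316]
240 [615.4 -52.  164.8] [51 46 44]
242 [615.2 -51.8 160.7] [50 44 42]
244 [615.1 -51.8 156.8] [49 44 43]
246 [614.  -50.9 152. ] [62 57 55]
248 [615.8 -52.7 149.7] [62 57 55]
250 [615.6 -52.6 145.6] [49 44 43]
252 [615.8 -52.9 141.9] [63 57 55]
254 [613.2 -50.4 135.5] [98 92 88]
256 [613.  -50.3 131.3] [121 117 123]
258 [616.8 -54.2 130.9] [  0  81 169]
260 [617.6 -55.2 127.8] [  0  81 170]
```

The tips are now about 1 mm above the head and the wedge hasn't moved. From here I drive in small steps.

Request:
carry_out(
  deltas=[
    [0,0,0.1,0,0],
    [0,0,0.2,0,0],
    [0,0,0.2,0,0],
  ],
)

```text
time: 14.85
tcp_pos: [0.6081, -0.0445, 0.1043]
tcp_rot: [180.0, -0.0, 88.0]
force: [0.5, 1.0, 3.5]
width: 0.0001
gripper_force: 1.4
```

Request:
carry_out(
  deltas=[
    [0,0,0.1,0,0],
    [0,0,0.1,0,0],
  ],
)

```text
time: 15.05
tcp_pos: [0.6081, -0.0444, 0.1033]
tcp_rot: [180.0, -0.0, 88.0]
force: [0.6, 1.7, 2.9]
width: -0.0001
gripper_force: 1.7
```

Request:
carry_out(
  deltas=[
    [0,0,0.1,0,0],
    [0,0,0.1,0,0],
  ],
)

```text
time: 15.25
tcp_pos: [0.6081, -0.0444, 0.1023]
tcp_rot: [180.0, -0.0, 88.0]
force: [0.4, 2.0, 4.4]
width: 0.0002
gripper_force: 1.9
```

Request:
carry_out(
  deltas=[
    [0,0,0.1,0,0],
    [0,0,0.1,0,0],
  ],
)

```text
time: 15.45
tcp_pos: [0.6081, -0.0443, 0.1013]
tcp_rot: [180.0, -0.0, 88.0]
force: [0.7, 2.6, 3.9]
width: -0.0
gripper_force: 2.0
```

Request:
carry_out(
  deltas=[
    [0,0,0.1,0,0],
    [0,0,0.1,0,0],
  ],
)

```text
time: 15.65
tcp_pos: [0.6081, -0.0443, 0.1003]
tcp_rot: [180.0, -0.0, 88.0]
force: [0.4, 2.8, 5.1]
width: 0.0001
gripper_force: 2.2
```

Request:
carry_out(
  deltas=[
    [0,0,0.1,0,0],
    [0,0,0.1,0,0],
  ],
)

```text
time: 15.85
tcp_pos: [0.6081, -0.0444, 0.0993]
tcp_rot: [180.0, -0.0, 88.0]
force: [1.4, -0.4, -0.5]
width: 0.0001
gripper_force: 0.0
```

The force vanished at the last step, so I check whether the wedge slipped or jumped.

```bash
cat >> tip.py <<'E'
cv2.imwrite("pics/s6.png",cv2.resize(I[180:340,230:370],None,fx=4,fy=4,interpolation=cv2.INTER_CUBIC))
c=camera("wrist"); W=cloud(c); hsv=cv2.cvtColor(c["img"],cv2.COLOR_BGR2HSV)
org=(hsv[...,0]<22)&(hsv[...,1]>130)&(hsv[...,2]>40)&(abs(W[...,0]-.6)<.06)&(abs(W[...,1]+.045)<.05)
P=W[org]; zt=np.percentile(P[:,2],95); Q=P[P[:,2]>zt-.005]; print("wrist",len(P),zt.round(4),Q.min(0).round(4),Q.max(0).round(4))
for a in np.arange(.08,.13,.01):
    Q=P[(P[:,2]>=a)&(P[:,2]<a+.01)]
    if len(Q)>5: print(a.round(3),len(Q),Q.mean(0).round(4))
E
python3 tip.py
```

```text
wedge top [0.1226 0.124  0.1253]
240 [619.7 -56.3 168.5] [39 33 31]
242 [614.3 -51.  160. ] [41 35 34]
244 [615.7 -52.5 157.4] [50 45 44]
246 [613.5 -50.3 151.5] [64 58 56]
248 [614.9 -51.8 148.9] [67 61 57]
250 [612.9 -49.9 143.1] [68 63 60]
252 [613.4 -50.6 139.7] [68 63 60]
254 [612.8 -50.  135.1] [65 59 56]
256 [613.1 -50.4 131.5] [64 58 55]
258 [613.7 -51.1 128. ] [125 118 111]
260 [613.8 -51.3 124.1] [ 72  98 147]
wrist 2155 0.1247 [ 0.5956 -0.0414  0.1198] [ 0.6205 -0.0296  0.1377]
0.08 227 [ 0.608  -0.0343  0.0851]
0.09 265 [ 0.6083 -0.0335  0.0951]
0.1 278 [ 0.608  -0.0327  0.1044]
0.11 316 [ 0.6082 -0.0306  0.1166]
0.12 998 [ 0.6076 -0.0336  0.1236]
```

View pics/s6.png

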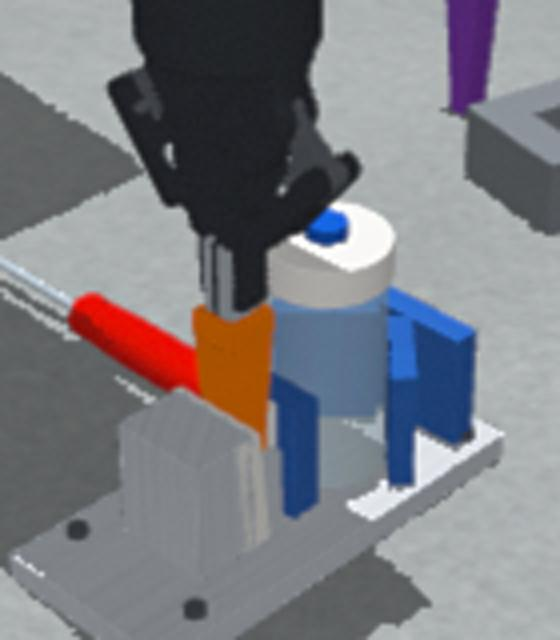

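The wedge jumped down a little (stick-slip), with its top now at about 0.1245, and it is still upright and centred under the tips. I keep tapping.

Request:
carry_out(
  deltas=[
    [0,0,0.1,0,0],
    [0,0,0.1,0,0],
  ],
)

```text
time: 16.15
tcp_pos: [0.608, -0.0445, 0.0982]
tcp_rot: [180.0, -0.0, 88.0]
force: [0.4, 2.6, 3.6]
width: -0.0001
gripper_force: 1.8
```

Request:
carry_out(
  deltas=[
    [0,0,0.1,0,0],
    [0,0,0.1,0,0],
  ],
)

```text
time: 16.35
tcp_pos: [0.608, -0.0444, 0.0972]
tcp_rot: [180.0, -0.0, 88.0]
force: [0.9, 4.0, 4.5]
width: 0.0002
gripper_force: 2.1
```

Request:
carry_out(
  deltas=[
    [0,0,0.1,0,0],
    [0,0,0.1,0,0],
  ],
)

```text
time: 16.55
tcp_pos: [0.6081, -0.0444, 0.0963]
tcp_rot: [180.0, -0.0, 88.0]
force: [0.3, 3.1, 2.8]
width: 0.0002
gripper_force: 2.1
```

Request:
carry_out(
  deltas=[
    [0,0,0.1,0,0],
    [0,0,0.1,0,0],
  ],
)

```text
time: 16.75
tcp_pos: [0.6081, -0.0444, 0.0953]
tcp_rot: [180.0, -0.0, 88.0]
force: [-0.6, 2.1, 4.8]
width: 0.0002
gripper_force: 2.3
```

Request:
carry_out(
  deltas=[
    [0.02,0,0.1,0,0],
    [0.02,0,0.1,0,0],
  ],
)

```text
time: 16.95
tcp_pos: [0.6081, -0.0443, 0.0943]
tcp_rot: [180.0, -0.0, 88.0]
force: [-0.0, 3.1, 3.6]
width: 0.0002
gripper_force: 2.0
```

Request:
carry_out(
  deltas=[
    [0.01,0,0.1,0,0],
    [0.01,0,0.1,0,0],
  ],
)

```text
time: 17.15
tcp_pos: [0.6081, -0.0442, 0.0932]
tcp_rot: [180.0, -0.0, 88.0]
force: [0.3, 3.2, 4.0]
width: 0.0
gripper_force: 2.0
```

Request:
carry_out(
  deltas=[
    [0.01,0,0.1,0,0],
    [0.01,0,0.1,0,0],
  ],
)

```text
time: 17.35
tcp_pos: [0.608, -0.0441, 0.0922]
tcp_rot: [180.0, -0.0, 88.0]
force: [0.5, 2.5, 5.0]
width: 0.0001
gripper_force: 2.0
```

Request:
carry_out(
  deltas=[
    [0.01,0,0.1,0,0],
    [0.01,0,0.1,0,0],
  ],
)

```text
time: 17.55
tcp_pos: [0.608, -0.044, 0.0912]
tcp_rot: [180.0, -0.0, 88.0]
force: [0.9, 2.0, 3.7]
width: -0.0002
gripper_force: 1.9
```

Driven about 14 mm so far, and the force is steady near 4 N.

Request:
carry_out(
  deltas=[
    [0.01,0,0.1,0,0],
    [0.01,0,0.1,0,0],
  ],
)

```text
time: 17.75
tcp_pos: [0.608, -0.0439, 0.0902]
tcp_rot: [180.0, -0.0, 88.0]
force: [0.1, 3.1, 4.6]
width: 0.0
gripper_force: 1.9
```

Request:
carry_out(
  deltas=[
    [0.01,0,0.1,0,0],
    [0.01,0,0.1,0,0],
  ],
)

```text
time: 17.95
tcp_pos: [0.608, -0.0439, 0.0892]
tcp_rot: [180.0, 0.0, 88.0]
force: [1.2, 2.2, 3.8]
width: 0.0002
gripper_force: 1.9
```

Request:
carry_out(
  deltas=[
    [0.01,0,0.1,0,0],
    [0.01,0,0.1,0,0],
  ],
)

```text
time: 18.15
tcp_pos: [0.608, -0.0438, 0.0882]
tcp_rot: [180.0, 0.0, 88.0]
force: [1.5, 1.8, 3.3]
width: -0.0
gripper_force: 1.8
```

Request:
carry_out(
  deltas=[
    [0.01,0,0.1,0,0],
    [0.01,0,0.1,0,0],
  ],
)

```text
time: 18.35
tcp_pos: [0.608, -0.0437, 0.0872]
tcp_rot: [180.0, 0.0, 88.0]
force: [1.1, 2.4, 4.6]
width: 0.0002
gripper_force: 1.9
```

Request:
carry_out(
  deltas=[
    [0.01,0,0.1,0,0],
    [0.01,0,0.1,0,0],
  ],
)

```text
time: 18.55
tcp_pos: [0.6081, -0.0436, 0.0862]
tcp_rot: [180.0, 0.0, 88.0]
force: [1.9, 2.5, 4.9]
width: 0.0004
gripper_force: 2.1
```

Request:
carry_out(
  deltas=[
    [0.01,0,0.1,0,0],
    [0.01,0,0.1,0,0],
  ],
)

```text
time: 18.75
tcp_pos: [0.6081, -0.0435, 0.0853]
tcp_rot: [180.0, 0.0, 88.0]
force: [0.2, 2.9, 4.7]
width: 0.0001
gripper_force: 2.7
```

Request:
carry_out(
  deltas=[
    [0.01,0,0.1,0,0],
    [0.01,0,0.1,0,0],
  ],
)

```text
time: 18.95
tcp_pos: [0.6084, -0.0435, 0.0848]
tcp_rot: [179.9, 0.0, 88.0]
force: [0.1, 1.5, 11.2]
width: 0.0001
gripper_force: 5.4
```

The resistance is climbing, so the jaw has reached the tube. I switch to fine steps.

Request:
carry_out(
  deltas=[
    [0,0,0.03,0,0],
    [0,0,0.03,0,0],
    [0,0,0.03,0,0],
  ],
)

```text
time: 19.25
tcp_pos: [0.6085, -0.0435, 0.0848]
tcp_rot: [179.9, 0.0, 88.0]
force: [-1.7, 3.2, 14.8]
width: -0.0002
gripper_force: 7.3
```

Request:
carry_out(
  deltas=[
    [0,0,0.02,0,0],
    [0,0,0.02,0,0],
    [0,0,0.02,0,0],
  ],
)

```text
time: 19.55
tcp_pos: [0.6085, -0.0435, 0.0848]
tcp_rot: [179.9, 0.0, 88.0]
force: [-1.8, 1.7, 16.5]
width: 0.0001
gripper_force: 8.2
```

The push is 16.5 N and the wedge no longer moves. One more small nudge, then I back off.

Request:
carry_out(
  deltas=[
    [0,0,0.01,0,0],
    [0,0,0.01,0,0],
    [0,0,0.01,0,0],
  ],
)

```text
time: 19.85
tcp_pos: [0.6085, -0.0435, 0.0847]
tcp_rot: [179.9, 0.0, 88.0]
force: [-3.3, 2.4, 17.5]
width: -0.0004
gripper_force: 8.8
```

Request:
carry_out(
  deltas=[
    [0,0,-0.1,0,0],
    [0,0,-0.3,0,0],
    [0,0,-1,0,0],
    [0,0,-3,0,0],
    [0,0,-6,0,0],
    [0,0,-9,0,0],
    [0,0,-9,0,0],
  ],
)

```text
time: 20.55
tcp_pos: [0.6097, -0.0436, 0.1779]
tcp_rot: [179.7, 0.0, 88.0]
force: [0.3, 0.2, 0.8]
width: 0.0001
gripper_force: 0.0
```

```bash
python3 tip.py
```

```text
wedge top [0.1096 0.1106 0.1112]
240 [ 4.287e+02  1.379e+02 -1.000e-01] [172 171 166]
242 [435.3 131.1   0.6] [175 174 169]
244 [ 4.402e+02  1.259e+02 -1.000e-01] [171 171 166]
246 [444.3 121.7  -1.6] [173 172 168]
248 [453.1 112.5   1.4] [174 171 168]
250 [457.8 107.7   0.6] [165 164 160]
252 [464.6 100.7   1.8] [172 171 166]
254 [467.1  98.   -0.9] [174 174 170]
256 [ 4.729e+02  9.200e+01 -4.000e-01] [173 172 168]
258 [479.4  85.2   0.7] [170 171 173]
260 [598.9 -36.1 109.8] [  0  75 162]
wrist 1524 0.1108 [ 0.5961 -0.0554  0.1058] [ 0.6208 -0.0288  0.1117]
0.08 69 [ 0.6084 -0.0318  0.086 ]
0.09 19 [ 0.6109 -0.0297  0.0993]
0.1 954 [ 0.6086 -0.0403  0.1088]
0.11 453 [ 0.6082 -0.0419  0.1105]
```

The wedge rests with its thin end about 55 mm below the mouth, driven some 21 mm, upright and released. I check that the tube has been pushed against the stop.

Run:
```python
from h import *
def cap(c):
    W=cloud(c); m=(W[...,2]>.122)&(W[...,2]<.15)&(abs(W[...,0]-.607)<.05)&(abs(W[...,1]-.015)<.042)&(c["img"].min(-1)>60)
    P=W[m]; return m.sum(),cv2.minEnclosingCircle(P[:,:2].astype(np.float32)*1000),np.median(P,0).round(4),np.percentile(P[:,2],99)
print(cap(dict(np.load("scene0.npz")))); print(cap(camera("scene")))
print(cap(dict(np.load("wrist3.npz")))); print(cap(camera("wrist")))
delta([.608,-.0435,.09],88)
```

```text
(np.int64(592), ((608.9606323242188, 13.808956146240234), 31.299652099609375), array([0.6168, 0.0049, 0.1341]), np.float64(0.1424419273450174))
(np.int64(608), ((608.9266967773438, 14.241804122924805), 32.0344123840332), array([0.6166, 0.0054, 0.1341]), np.float64(0.14251821302308967))
(np.int64(4212), ((609.6807861328125, 14.8279447555542), 29.786563873291016), array([0.6098, 0.0166, 0.1348]), np.float64(0.14110674487090236))
(np.int64(7865), ((609.415283203125, 15.085542678833008), 29.941513061523438), array([0.6096, 0.0175, 0.1348]), np.float64(0.1369441172944861))
t 20.75 pos [ 0.6074 -0.0434  0.1726] [-179.91    0.     88.01] F [-0.58  0.27  0.45] w 0.0002 -> delta [-0.01  0.07  8.26] twist 0.01
```

The tube has barely shifted (about 0.5 mm) and stands upright. I give one confirming tap to about 18 N.

Request:
carry_out(
  deltas=[
    [0,0.07,3,0,0],
    [0,0.07,6,0,0],
    [0,0.07,7.5,0,0],
    [0,0.07,8,0,0],
    [0,0.07,8,0,0],
    [0,0.07,8,0,0],
  ],
)

```text
time: 21.35
tcp_pos: [0.609, -0.0434, 0.0943]
tcp_rot: [180.0, 0.0, 88.0]
force: [0.5, 0.2, -0.2]
width: -0.0001
gripper_force: 0.0
```

Request:
carry_out(
  deltas=[
    [0,0,0.1,0,0],
    [0,0,0.2,0,0],
    [0,0,0.3,0,0],
    [0,0,0.35,0,0],
    [0,0,0.35,0,0],
  ],
)

```text
time: 21.85
tcp_pos: [0.6087, -0.0434, 0.0901]
tcp_rot: [-180.0, -0.0, 88.0]
force: [0.4, -0.4, -0.8]
width: -0.0004
gripper_force: 0.0
```

Request:
carry_out(
  deltas=[
    [0,0,0.1,0,0],
    [0,0,0.2,0,0],
    [0,0,0.3,0,0],
    [0,0,0.4,0,0],
    [0,0,0.4,0,0],
  ],
)

```text
time: 22.35
tcp_pos: [0.6085, -0.0434, 0.0859]
tcp_rot: [-180.0, 0.0, 88.0]
force: [0.3, 0.1, -0.2]
width: 0.0002
gripper_force: 0.0
```

Request:
carry_out(
  deltas=[
    [0,0,0.05,0,0],
    [0,0,0.1,0,0],
    [0,0,0.1,0,0],
  ],
)

```text
time: 22.65
tcp_pos: [0.6086, -0.0434, 0.0851]
tcp_rot: [-180.0, -0.0, 88.0]
force: [0.2, -0.8, 0.2]
width: 0.0002
gripper_force: 0.0
```

Request:
carry_out(
  deltas=[
    [0,0,0.03,0,0],
    [0,0,0.05,0,0],
    [0,0,0.05,0,0],
  ],
)

```text
time: 22.95
tcp_pos: [0.6087, -0.0434, 0.0848]
tcp_rot: [180.0, -0.0, 88.0]
force: [-1.8, -0.8, 3.5]
width: 0.0
gripper_force: 2.0
```

Request:
carry_out(
  deltas=[
    [0,0,0.04,0,0],
    [0,0,0.08,0,0],
    [0,0,0.08,0,0],
  ],
)

```text
time: 23.25
tcp_pos: [0.609, -0.0434, 0.0847]
tcp_rot: [179.9, 0.0, 88.0]
force: [-3.6, 0.5, 11.9]
width: -0.0
gripper_force: 6.0
```

Request:
carry_out(
  deltas=[
    [0,0,0.03,0,0],
    [0,0,0.05,0,0],
    [0,0,0.05,0,0],
  ],
)

```text
time: 23.55
tcp_pos: [0.6092, -0.0434, 0.0846]
tcp_rot: [179.9, 0.0, 88.0]
force: [-3.3, 0.2, 17.0]
width: -0.0001
gripper_force: 8.2
```

Request:
carry_out(
  deltas=[
    [0,0,0.015,0,0],
    [0,0,0.015,0,0],
    [0,0,0.015,0,0],
  ],
)

```text
time: 23.85
tcp_pos: [0.6093, -0.0434, 0.0845]
tcp_rot: [179.9, -0.0, 88.0]
force: [-5.2, -0.4, 17.0]
width: 0.0
gripper_force: 8.8
```

Request:
carry_out(
  deltas=[
    [0,0,-0.1,0,0],
    [0,0,-0.3,0,0],
    [0,0,-1,0,0],
    [0,0,-3,0,0],
    [0,0,-6,0,0],
    [0,0,-9,0,0],
    [0,0,-9,0,0],
    [0,0,-9,0,0],
  ],
)

```text
time: 24.65
tcp_pos: [0.6091, -0.0434, 0.1737]
tcp_rot: [179.9, 0.0, 88.0]
force: [0.4, 0.4, -0.5]
width: -0.0002
gripper_force: 0.0
```

```bash
python3 tip.py | grep -A6 -E "wedge|wrist" | grep -vE "^2"; python3 -c "
from station import manip
print(manip.hand_in())"
```

```text
wedge top [0.1096 0.1105 0.1109]
--
wrist 1537 0.1105 [ 0.5968 -0.056   0.1061] [ 0.6212 -0.0289  0.1117]
0.08 66 [ 0.6091 -0.0319  0.0854]
0.09 30 [ 0.6092 -0.0295  0.0988]
0.1 1130 [ 0.6091 -0.0406  0.1088]
0.11 302 [ 0.6084 -0.0423  0.1104]
the job is handed in; nothing more can be done
None
```

The job is handed in: the orange wedge stands upright and released in the slot, driven about 21 mm until it held still under a 17 to 17.5 N push; the jaw's force on the tube could not be read directly, and the hand-in returned no verdict.

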